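Set the syrup portion and lock it

TASK

Turn the amber (orange) syrup dispenser's setting sleeve until its pointer clicks in at 6, then gently lay the lock bar across that dispenser's two forked posts, centred and flat in both slots. Leave the green dispenser's setting alone and do not shove or tip the bottles, jar, cups or jug.

Things in the scene. Friction and masses are not known exactly. Their poses are not given: they have to be found in the camera images.
- amber_station: syrup dispenser with orange strips and posts, fixed to the table: aluminium housing 130 mm (x) by 200 mm (y) by 30 mm high, origin at the centre of its underside, z up. A setting sleeve stands on the vertical axis through the origin, two forked posts at y = +-80 mm; a short spout sticks out 26 mm at the foot of the +x side. No part is taller than 121 mm
- amber_grip (a point): point on the axis of the amber dispenser's sleeve, 85 mm above the table; its x axis is along the pointer. The sleeve is round, black and fluted, 54 mm diameter, from 40 to 100 mm height, on a skirt of 68 mm diameter (33 to 40 mm height)
- amber_pointer (a point): tip of the red pointer at the foot of the amber sleeve, 40 mm from its axis, 40 mm above the table; a white stripe on the sleeve's top, from the middle outward, points the same way. The white dial round it has numbers 0 to 8, 30 degrees apart, clockwise from above: 4 on the dispenser's +x side (by the spout), 0 at +120, 6 at -60, 8 at -120 degrees from +x towards +y
- amber_sleeve (a joint): amber sleeve's angle in rad, 0 at the number 0, growing clockwise from above, 0.5236 per number (6 is 3.1416), stops at 0 and 8; it clicks into a detent at each number (about 0.13 N m to leave it)
- amber_seat (a point): middle between the amber dispenser's two fork slots, at the height of their floors (106 mm, 6 mm above the sleeve's top); y axis from post to post, z up. Each post, at y = +-80 mm, is 16 mm thick in y and 50 mm in x; its slot is open upward and along y, 30 mm wide in x, between tines that rise to 121 mm
- lock_bar: loose steel lock bar with yellow ends, 200 mm along its y, 22 mm wide (x), 12 mm thick, 0.24 kg, with a red grip block on top of its middle (16 mm in x, 44 mm in y, from 11 to 47 mm above the bar's underside). Origin at the centre of its underside, z up
- lock_bar_grip (a point): point in the red grip block, 34 mm above the underside of the lock bar
- green_station: second syrup dispenser, the same in every size as the amber one but with green strips and posts; to be left alone; origin at the centre of its underside
- green_pointer (a point): tip of the red pointer of the green dispenser's sleeve, 40 mm from its axis
- jar: bystander: amber glass jar, 72 mm diameter, 85 mm tall; origin at the centre of its underside
- cup_stack: bystander: upturned stack of blue paper cups, 84 mm diameter, 105 mm tall; origin at the centre of its underside
- syrup_mid: bystander: tall green syrup bottle standing between the dispensers, 62 mm diameter, 210 mm tall; origin at the centre of its underside
- syrup_left: bystander: tall dark red syrup bottle at the left, 66 mm diameter, 220 mm tall; origin at the centre of its underside
- syrup_right: bystander: tall amber syrup bottle at the right, 66 mm diameter, 220 mm tall; origin at the centre of its underside
- jug: bystander: orange concentrate jug behind the dispensers, 97 mm diameter, 200 mm tall; origin at the centre of its underside
Things that resemble listed ones, but are neither listed nor needed, are in the scene too. Leave any purple look-alike of the amber_station alone.

How it is judged:
On the way, in this order (a step that is already met when the one before it is completed fails the run):
1. the amber sleeve stands at 6, let go, while the bar is not yet on the dispenser (value of joint amber_sleeve between 3.01159 and 3.27159 rad and velocity of joint amber_sleeve between -0.05 and 0.05 rad/s and contact force between each of the fingers, lock_bar and amber_station below 0.1 N), for 0.2 s.
2. the lock bar lies in both slots of the amber dispenser, the sleeve still at 6 (value of joint amber_sleeve between 3.01159 and 3.27159 rad and x of lock_bar in the frame of amber_seat between -0.008 and 0.008 m and y of lock_bar in the frame of amber_seat between -0.013 and 0.013 m and z of lock_bar in the frame of amber_seat between -0.004 and 0.004 m and angle between the y axis of lock_bar and the y axis of amber_seat, either way round below 0.1 rad and angle between lock_bar's own z axis and vertical below 0.06 rad), for 0.2 s.
At the end, for the whole second after the job is handed in: Amber sleeve at 6 (within 0.13 rad); lock bar resting in both its fork slots, centre within 8 mm across and 13 mm along of the middle, within 4 mm of the slot floors' height, aligned within 0.1 rad, flat (0.06 rad), at rest; green pointer within 15 mm of its start (all of step 2 and linear speed of lock_bar below 0.02 m/s and distance of green_pointer from where it was at the start of the episode below 0.015 m); the robot touches nothing.
It fails at once if a bystander shoved more than 30 mm or tipped more than 0.35 rad (distance of any of jar, cup_stack, syrup_mid, syrup_left, syrup_right, jug from where it was at the start of the episode above 0.03 m or angle between any of jar, cup_stack, syrup_mid, syrup_left, syrup_right, jug's own z axis and vertical above 0.35 rad).
It fails at once if the green dispenser's sleeve turned a click or more (pointer moved more than 15 mm) (distance of green_pointer from where it was at the start of the episode above 0.015 m).
It fails at once if the bar dropped or slammed on the amber dispenser (over 60 N) (contact force between lock_bar and amber_station above 60 N).
It also fails if it takes over 72 s, if anything falls off the work surface, if the arm or the gripper's body presses on something with over 40 N, if the wrist force passes 120 N, or if a joint passes its speed limit or range.

ROBOT

A 7-joint arm with a two-finger parallel gripper is mounted at the origin on the work surface. World frame = base frame: x ahead of the robot, y to its left, z up, the work surface at z = 0. Lengths are in m, angles in rad, forces in N, time in s.
With the tool pointing down it reaches from about 0.425 to 0.925 m from the base axis. Payload 6.8 kg.
Tool frame: the origin (TCP) lies midway between the tips of the shut fingers; the grasp point (between the pads) lies 19 mm behind it (r.grip_depth is the distance from the TCP to the grasp point, in m); z points along the fingers, y is the line along which they close (so a half turn about z gives the same grasp; the last joint's range is limited). The gripper opens to 85 mm and grips with 20 to 120 N. Pads are 22 mm wide; open, the fingers measure 114 mm over their backs; the gripper's body (76 mm by 85 mm) begins 54 mm behind the grasp point. The pads swing forward as they close: fully open they stand 13 mm farther back than shut.
Start: joints at [-1.281, 0.477, 0.022, 1.555, -0.011, 1.109, -0.083], TCP at [0.261, 0.622, 0.209] pointing down, gripper open.
Joint ranges: [-2.96, 2.96], [-0.34, 2.1], [-1.41, 1.46], [0.24, 2.44], [-1.37, 4.51], [0.17, 1.92], [-2.96, 2.96]. Speed limits (rad/s): [2.39, 2.39, 3.14, 3.14, 3.14, 3.14, 3.14].

INTERFACE

Orientations are given as a rotation vector (axis times angle).
In Python, from bench import telemetry, grab_frame, calibration, order, silhouettes, r gives the robot as it stands.
- The arm moves only by the tool apply_moves, never from a script. Its argument "moves" is a list of rows, each a list of 7 numbers: the turn, a rotation vector about the tool's x, y, z scaled (see below), then the shift along the tool's x, y, z scaled (see below), then the opening, from -1 (shut) to 1 (fully open). A call has exactly 8 rows; each row shifts and turns the commanded pose from where the row before left it, along the tool's axes as they then stand; what a row does not reach is not made up. The controller multiplies each number of a shift by 1000 mm and each number of a turn by 6 degrees. A row lasts 1/12 s, in which the tool goes at most 41.7 mm and 7.16 degrees, less where a joint would pass 70% of its speed; a pose out of reach is approached as far as the arm can. A call with a number of a shift or a turn outside -1 to 1 is refused whole. A call with a gripper value outside its range is refused whole. The fingers move at their own pace and stop on an object; "grip_force" is the grip in N (left out, the last holds). Time passes only in rows, so rows that do not move let the fingers close, or fill a call up. It gives the time, the measured TCP pose, the force, the opening and the grip force at its end, in the units of the state.
- telemetry.get_obs(): the state, without advancing time (a new reading comes with each control period).
- grab_frame(name): name is "scene" or "side" or "wrist"; returns the picture (400x640x3 uint8, blue, green, red); there is no depth.
- calibration(name): a dict with "fx", "fy", "cx", "cy" (pixels), "world_from_camera" (4x4, takes a point from camera to world coordinates); the wrist camera has in their place "mount" (4x4, takes a point from camera to tool coordinates, whose origin is the TCP and whose axes are the flange's). Camera axes: x right, y down, z forward; pixel columns grow to the right and rows downward; lengths in m; the calibration is good to about 2 mm. The wrist camera is an equidistant fisheye: a pixel r from the principal point sees the ray r / f radians off the axis. A picture is of the moment at which its call begins: read the wrist's pose just before it. calibration takes no time and is no camera call.
- order.hand_in(): hands the job in; it is judged then, once.
Trained networks look in the newest picture that a camera, given by its name, has taken for a name from the list of things; names that differ only in an ending like _2 or _b are one class to them, and where a whole thing is asked for, a point or a joint stands for the part that bears it (a point fixed in the world has none). Each returns a list of dicts, best first, with "p" (0 to 1); they miss things now and then, are a little off and sometimes report something else, mostly with a low value. They report only what shows in the picture. A call takes as long as a camera call. They do not tell look-alikes from the thing itself.
- silhouettes(thing, camera): "mask" (400x640 bool, what is visible of it) and "extent" ([centre column, centre row, width, height] in pixels, round what is visible of it).
The state is a dict: "clock": time; "joints": joint angles; "qvel": joint speeds; "tau": joint torques, N m; "tcp_pos": TCP position; "orientation": TCP orientation; "contact_force": force on the tool from outside, world axes, zero at the start; "moment": the same for the moment, N m; "grip_width": finger opening in m; "gripper_force": force on a finger pad.
Only numpy, scipy, OpenCV 4.12 (cv2) and the standard library are available. Lean on these libraries where they do the work, as an engineer would, in place of code of your own. Each camera call takes 0.05 s, during which the arm holds its last target. There are 200 camera calls.

## Working session

There is one attempt and no reset: what is moved stays moved. The work goes in short steps, Python scripts to look and compute and a tool call to move; the robot and the scene stay as the last step left them, time stands still between calls to the robot, and variables do not carry over. Pictures are saved under pics/ and viewed, at most 10 in all, crops included, and the job is handed in when it is done.

Besides the shell and the picture viewer there is one more tool, called after "Request:" by a JSON object that holds its "name" and its "arguments". apply_moves: Moves the arm, as the interface text tells. Its arguments: {"type":"object","properties":{"moves":{"type":"array"},"grip_force":{"type":"number"}},"required":["moves"]}

```bash
ls; mkdir -p pics; python3 - <<'E'
from bench import telemetry, grab_frame, calibration, r
import cv2,numpy as np
print(telemetry.get_obs()); print(r.grip_depth)
a=grab_frame("scene");b=grab_frame("side");c=grab_frame("wrist")
for n,i in zip(("scene","side","wrist"),(a,b,c)):
    cv2.imwrite(f"pics/{n}0.png",i); print(n,calibration(n))
E
```

```text
pics
{'clock': 0.0, 'joints': array([-1.28111112,  0.47781828,  0.02234783,  1.55648953, -0.01145791,
        1.1093146 , -0.0831489 ]), 'qvel': array([ 9.76398198e-05,  9.72115981e-04, -4.53391693e-04,  1.08575307e-03,
       -1.08935975e-03, -5.58028742e-05, -1.41543806e-03]), 'tau': array([-6.62827479e-04, -5.96453154e+01,  1.60795167e+00, -2.81191009e+01,
        1.25715189e-02,  9.51102935e-03,  7.73901178e-06]), 'tcp_pos': array([0.26126012, 0.62167376, 0.20829768]), 'orientation': array([-6.20714373e-01, -3.07946315e+00,  2.97131546e-03]), 'contact_force': array([-0.01073042, -0.8031119 , -0.06115459]), 'moment': array([-0.01218744, -0.05778457, -0.00440043]), 'gripper_force': 0.0, 'grip_width': 0.08534781993976122}
0.0187
scene {'fx': 395.3389497852605, 'fy': 395.3389497852605, 'cx': 320.50302480710246, 'cy': 204.16910743009726, 'world_from_camera': array([[ 0.40062261,  0.56873874, -0.71835769,  1.40793286],
       [ 0.91604199, -0.26505188,  0.30102254, -0.36797044],
       [-0.01919888, -0.77864225, -0.62717434,  0.88266594],
       [ 0.        ,  0.        ,  0.        , 
[... 151 characters left out ...]
[[ 0.82752005, -0.32681273,  0.45651288, -0.14596922],
       [-0.56142987, -0.47784405,  0.67561939, -1.01346392],
       [-0.00265906, -0.81538856, -0.57890796,  0.96874933],
       [ 0.        ,  0.        ,  0.        ,  1.        ]])}
wrist {'fx': 309.70691628693146, 'fy': 309.70691628693146, 'cx': 317.87431029113776, 'cy': 198.7983564150027, 'mount': array([[ 1.02390734e-03, -9.44922040e-01, -3.27293889e-01,
         8.41479883e-02],
       [ 9.99999315e-01,  7.82168376e-04,  8.70222478e-04,
         2.56144381e-04],
       [-5.66293469e-04, -3.27294556e-01,  9.44922194e-01,
        -1.64336114e-01],
       [ 0.00000000e+00,  0.00000000e+00,  0.00000000e+00,
         1.00000000e+00]])}
```

View pics/scene0.png

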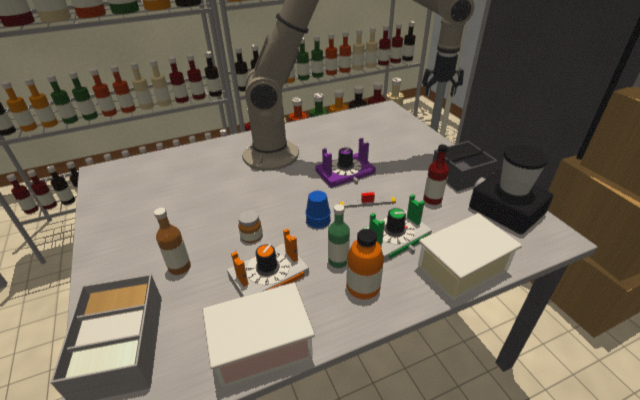

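View pics/side0.png

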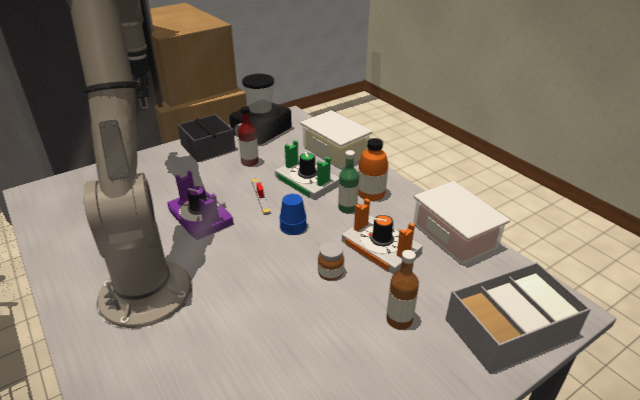

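The amber dispenser is at about (267,265) in scene and (383,240) in side; the bar at (368,200) and (260,195). Both need a closer look.

```bash
python3 - <<'E'
import cv2,numpy as np
s=cv2.imread("pics/scene0.png");d=cv2.imread("pics/side0.png")
f=lambda i,x,y,w,h,k:cv2.resize(i[y:y+h,x:x+w],(w*k,h*k),interpolation=cv2.INTER_CUBIC)
o=np.vstack([np.hstack([f(s,220,220,100,75,4),f(d,335,190,100,75,4)]),np.hstack([f(s,330,165,80,60,5),f(d,230,165,80,60,5)])])
cv2.imwrite("pics/crop1.png",o)
E
```

```text
(no output)
```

View pics/crop1.png

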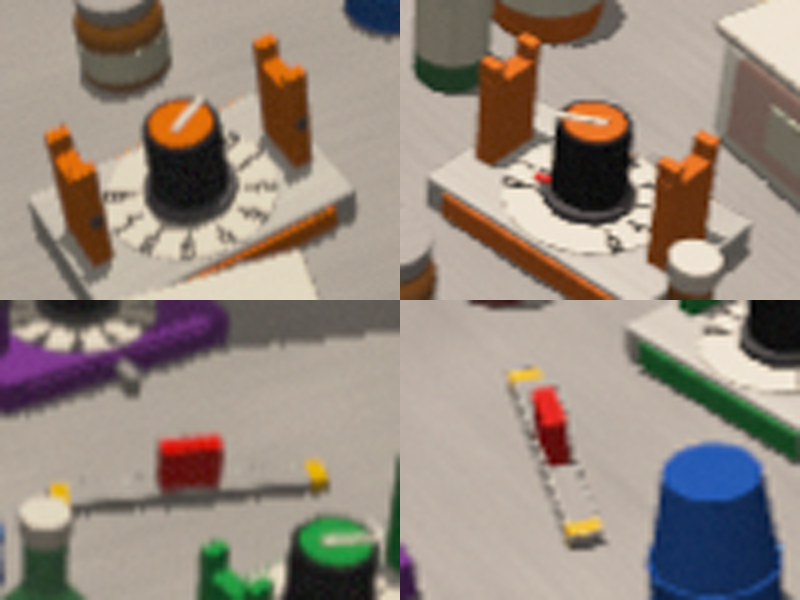

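```bash
cat > h.py <<'E'
import numpy as np, cv2
from bench import telemetry, grab_frame, calibration, silhouettes
from scipy.spatial.transform import Rotation as R
def ray(n,u,v,st=None):
    c=calibration(n); x=(u-c["cx"])/c["fx"]; y=(v-c["cy"])/c["fy"]
    if n=="wrist":
        t=np.hypot(x,y); d=np.array([x/t*np.sin(t),y/t*np.sin(t),np.cos(t)]) if t>0 else np.array([0,0,1.])
        T=np.eye(4);T[:3,:3]=R.from_rotvec(st["orientation"]).as_matrix();T[:3,3]=st["tcp_pos"]; M=T@c["mount"]
    else: d=np.array([x,y,1.]); M=c["world_from_camera"]
    return M[:3,3],M[:3,:3]@d
def at(n,u,v,z,st=None):
    o,d=ray(n,u,v,st); return o+d*(z-o[2])/d[2]
def proj(n,p,st):
    c=calibration(n);T=np.eye(4)
    if n=="wrist":
        T[:3,:3]=R.from_rotvec(st["orientation"]).as_matrix();T[:3,3]=st["tcp_pos"]; M=T@c["mount"]
    else: M=c["world_from_camera"]
    q=M[:3,:3].T@(np.array(p)-M[:3,3]); 
    if n=="wrist":
        a=np.arctan2(np.hypot(q[0],q[1]),q[2]); q2=q[:2]/np.hypot(q[0],q[1])*a
    else: q2=q[:2]/q[2]
    return q2*c["fx"]+[c["cx"],c["cy"]]
E
cat > bystanders.py <<'E'
from h import *
E
python3 - <<'E'
from h import *
np.set_printoptions(precision=4,suppress=True)
L=[("top",.1,(265.25,251),(384,220.25)),("stripe",.1,(270.3,244.3),(373.25,218.75)),("postL",.121,(238,258),(362,203)),("postR",.121,(289.75,234.5),(406.75,227.5)),
("barA",.012,(342,203),(266.6,210.6)),("barB",.012,(393.2,198.6),(255,180.2)),("block",.047,(368,194),(259.4,184.4))]
for n,z,a,b in L: print(n,at("scene",*a,z),at("side",*b,z))
t=at("scene",265.25,251,.1)
for p in [(115,197),(125,222),(148,243),(187,245),(225,235),(250,215),(262,187),(255,160),(235,138)]:
    q=at("scene",220+p[0]/4,220+p[1]/4,.031)-t; print(np.degrees(np.arctan2(q[1],q[0])),np.hypot(q[0],q[1]))
for n in("jar","cup_stack","syrup_mid","syrup_left","syrup_right","jug"):
  for c,f in(("scene",grab_frame("scene")),):
    m=silhouettes(n,c)
    for e in m[:2]:
        u,v,w,h=e["extent"]; print(n,round(e["p"],2),at(c,u,v+h/2-h*.06,0))
E
```

```text
top [ 0.6359 -0.2133  0.1   ] [ 0.6343 -0.2159  0.1   ]
stripe [ 0.6167 -0.1925  0.1   ] [ 0.6137 -0.1935  0.1   ]
postL [ 0.6511 -0.2909  0.121 ] [ 0.6158 -0.1383  0.121 ]
postR [ 0.6235 -0.1352  0.121 ] [ 0.6455 -0.2939  0.121 ]
barA [0.4366 0.1211 0.012 ] [0.4365 0.1142 0.012 ]
barB [0.491  0.2968 0.012 ] [0.4903 0.2894 0.012 ]
block [0.4689 0.205  0.047 ] [0.467  0.2114 0.047 ]
-109.29599422168573 0.054458344028925146
-81.46714471537837 0.05186647141878003
-51.90496855542831 0.053284102002663855
-21.125216601351337 0.0491966335858878
10.770309775827105 0.049212925256070135
39.12132037330371 0.04940119089372859
70.4627416332999 0.05072100004339521
100.9607925521544 0.05299552044924948
129.09608537118208 0.05914468843396934
jar 0.91 [ 0.4911 -0.2217 -0.    ]
cup_stack 0.92 [ 0.5166 -0.0064  0.    ]
cup_stack 0.66 [ 0.6985 -0.232   0.    ]
syrup_mid 0.96 [ 0.6879 -0.0088  0.    ]
syrup_left 0.56 [0.5588 0.4333 0.    ]
syrup_right 0.57 [ 0.4925 -0.4707  0.    ]
jug 0.63 [0.8218 0.0077 0.    ]
```

```bash
rm bystanders.py; cat >> h.py <<'E'
def go(target,yaw=None):
    "tool-frame shift to world target (tool-down), and cw turn to bring tool y to azimuth yaw (mod pi)"
    s=telemetry.get_obs();M=R.from_rotvec(s["orientation"]).as_matrix()
    print("t",s["clock"],"tcp",s["tcp_pos"].round(4),"F",s["contact_force"].round(2),"w",round(s["grip_width"],4),"j",s["joints"].round(2))
    print("tilt",np.degrees(np.arccos(-M[2,2])).round(2),"y az",np.degrees(np.arctan2(M[1,1],M[0,1])).round(2), "shift",(M.T@(np.array(target)-s["tcp_pos"])).round(4))
E
python3 -c "
from h import *
go([.635,-.2146,.30])"
```

```text
t 0.75 tcp [0.2615 0.6223 0.2093] F [ 0.49  0.11 -0.46] w 0.0853 j [-1.28  0.48  0.02  1.56 -0.01  1.11 -0.08]
tilt 0.0 y az 67.21 shift [-0.6686 -0.6269 -0.0907]
```

Request:
{"name": "apply_moves", "arguments": {"moves": [[0, 0, 0, -0.028, -0.026, -0.011, 1], [0, 0, 0, -0.028, -0.026, -0.011, 1], [0, 0, 0, -0.028, -0.026, -0.011, 1], [0, 0, 0, -0.028, -0.026, -0.011, 1], [0, 0, 0, -0.028, -0.026, -0.011, 1], [0, 0, 0, -0.028, -0.026, -0.011, 1], [0, 0, 0, -0.028, -0.026, -0.011, 1], [0, 0, 0, -0.028, -0.026, -0.011, 1]], "grip_force": 60}}

```text
clock: 1.42
tcp_pos: [0.3879, 0.3419, 0.2981]
orientation: [0.621, 3.079, 0.001]
contact_force: [-0.0, 0.4, 1.0]
grip_width: 0.0854
gripper_force: 0.0
```

Request:
{"name": "apply_moves", "arguments": {"moves": [[0, 0, 0, -0.028, -0.026, 0, 1], [0, 0, 0, -0.028, -0.026, 0, 1], [0, 0, 0, -0.028, -0.026, 0, 1], [0, 0, 0, -0.028, -0.026, 0, 1], [0, 0, 0, -0.028, -0.026, 0, 1], [0, 0, 0, -0.028, -0.026, 0, 1], [0, 0, 0, -0.028, -0.026, 0, 1], [0, 0, 0, -0.028, -0.026, 0, 1]]}}

```text
clock: 2.08
tcp_pos: [0.5138, 0.0634, 0.2977]
orientation: [0.62, 3.079, 0.001]
contact_force: [0.4, -0.2, 0.5]
grip_width: 0.0853
gripper_force: 0.0
```

Request:
{"name": "apply_moves", "arguments": {"moves": [[0, 0, 0, -0.028, -0.026, 0, 1], [0, 0, 0, -0.028, -0.026, 0, 1], [0, 0, 0, -0.028, -0.026, 0, 1], [0, 0, 0, -0.028, -0.026, 0, 1], [0, 0, 0, -0.028, -0.026, 0, 1], [0, 0, 0, -0.02, -0.026, 0, 1], [0, 0, 0, 0, 0, 0, 1], [0, 0, 0, 0, 0, 0, 1]]}}

```text
clock: 2.75
tcp_pos: [0.6002, -0.1432, 0.2972]
orientation: [-0.628, -3.078, 0.002]
contact_force: [-0.1, 0.4, -0.2]
grip_width: 0.0853
gripper_force: 0.0
```

```bash
python3 -c "
from h import *
go([.635,-.2146,.30])
s=telemetry.get_obs();i=grab_frame('wrist')
for p in [(.635,-.2146,.1),(.648,-.2925,.121),(.620,-.137,.121)]:
    u=proj('wrist',p,s);print(u); cv2.drawMarker(i,tuple(int(round(x)) for x in u),(255,0,255),0,8,1)
cv2.imwrite('pics/w1.png',i)"
```

```text
t 2.75 tcp [ 0.6002 -0.1432  0.2972] F [-0.14  0.35 -0.22] w 0.0853 j [-0.26  0.34  0.51  1.62 -0.17  1.23  1.46]
tilt 0.06 y az 66.95 shift [-0.06   -0.0521 -0.0028]
[276.36262821 212.89705004]
[225.27155242 249.13320793]
[329.31149822 183.97701004]
```

View pics/w1.png

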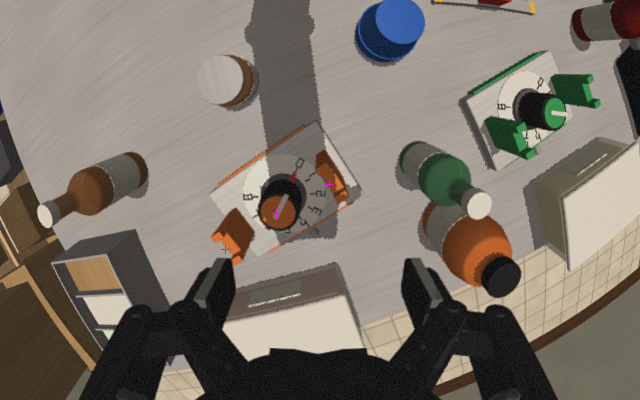

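Wrist view: the sleeve top is at (277,212), where predicted, and the pointer is at 0. I'll move above it and refine.

Request:
{"name": "apply_moves", "arguments": {"moves": [[0, 0, 0, -0.015, -0.013, 0, 1], [0, 0, 0, -0.015, -0.013, 0.015, 1], [0, 0, 0, -0.015, -0.013, 0.015, 1], [0, 0, 0, -0.015, -0.013, 0.015, 1], [0, 0, 0, 0, 0, 0.015, 1], [0, 0, 0, 0, 0, 0, 1], [0, 0, 0, 0, 0, 0, 1], [0, 0, 0, 0, 0, 0, 1]]}}

```text
clock: 3.47
tcp_pos: [0.6362, -0.2098, 0.2383]
orientation: [0.617, 3.079, 0.002]
contact_force: [-0.4, 0.1, -0.8]
grip_width: 0.0856
gripper_force: 0.0
```

```bash
python3 -c "
from h import *
go([.635,-.2146,.066])
s=telemetry.get_obs();i=grab_frame('wrist')
P=[(.635,-.2146,.1),(.648,-.2925,.121),(.620,-.137,.121)]
U=[proj('wrist',p,s) for p in P];print(U)
j=i.copy()
for u in U: cv2.drawMarker(j,tuple(int(round(x)) for x in u),(255,0,255),0,8,1)
cv2.imwrite('pics/w2r.png',i)
c=U[0].astype(int); x0=max(c[0]-100,0);y0=max(c[1]-75,0)
print(x0,y0)
cv2.imwrite('pics/w2.png',cv2.resize(j[y0:y0+150,x0:x0+200],None,fx=4,fy=4,interpolation=cv2.INTER_CUBIC))"
```

```text
t 3.4667 tcp [ 0.6362 -0.2098  0.2383] F [-0.4   0.05 -0.78] w 0.0856 j [-0.12  0.48  0.5   1.56 -0.25  1.16  1.61]
tilt 0.08 y az 67.35 shift [-0.0006 -0.0051  0.1723]
[array([312.40497649, 180.1041113 ]), array([246.408682  , 226.00836125]), array([382.97012908, 141.26361078])]
212 105
```

View pics/w2.png

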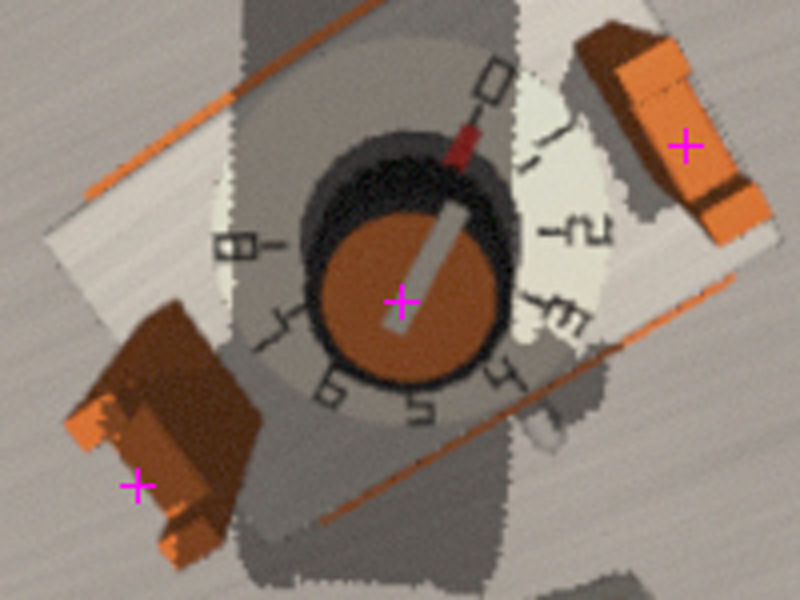

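```bash
python3 -c "
from h import *
s=telemetry.get_obs()
f=lambda x,y,z: at('wrist',212+x/4,105+y/4,z,s)
c=f(410,297,.1);a=f(140,478,.121);b=f(694,138,.121)
print(c,a,b,(a+b)/2,np.linalg.norm(a-b),np.degrees(np.arctan2(*(b-a)[1::-1])))
p=f(463,147,.04);q=p-c;print(np.degrees(np.arctan2(q[1],q[0])),np.hypot(*q[:2]))
go([(c[0]+(a+b)[0]/2)/2,(c[1]+(a+b)[1]/2)/2,.066])"
```

```text
[ 0.63534052 -0.21272923  0.1       ] [ 0.64708941 -0.29169877  0.121     ] [ 0.61964019 -0.13450663  0.121     ] [ 0.6333648 -0.2131027  0.121    ] 0.15957076405115422 99.90523384378352
130.0219774395765 0.033009760458448306
t 3.5167 tcp [ 0.6364 -0.2102  0.2387] F [ 0.03 -0.94  0.65] w 0.0854 j [-0.12  0.48  0.5   1.56 -0.25  1.16  1.61]
tilt 0.11 y az 67.33 shift [ 0.0011 -0.0035  0.1727]
```

Request:
{"name": "apply_moves", "arguments": {"moves": [[0, 0, 0, 0.001, -0.0035, 0.025, 1], [0, 0, 0, 0, 0, 0.03, 1], [0, 0, 0, 0, 0, 0.03, 1], [0, 0, 0, 0, 0, 0.03, 1], [0, 0, 0, 0, 0, 0.03, 1], [0, 0, 0, 0, 0, 0.02, 1], [0, 0, 0, 0, 0, 0.007, 1], [0, 0, 0, 0, 0, 0, 1]]}}

```text
clock: 4.18
tcp_pos: [0.6329, -0.2134, 0.0645]
orientation: [-0.619, -3.078, -0.001]
contact_force: [0.3, -0.4, 0.8]
grip_width: 0.0852
gripper_force: 0.0
```

Request:
{"name": "apply_moves", "arguments": {"moves": [[0, 0, 0, 0, 0, 0, 0.3], [0, 0, 0, 0, 0, 0, 0.2], [0, 0, 0, 0, 0, 0, 0.1], [0, 0, 0, 0, 0, 0, 0], [0, 0, 0, 0, 0, 0, 0], [0, 0, 0, 0, 0, 0, 0], [0, 0, 0, 0, 0, 0, 0], [0, 0, 0, 0, 0, 0, 0]], "grip_force": 50}}

```text
clock: 4.85
tcp_pos: [0.6353, -0.2139, 0.0682]
orientation: [0.619, 3.076, 0.003]
contact_force: [-1.7, 3.2, 7.8]
grip_width: 0.0515
gripper_force: 50.5
```

Request:
{"name": "apply_moves", "arguments": {"moves": [[0, 0, 0.5, 0, 0, 0, 0], [0, 0, 1, 0, 0, 0, 0], [0, 0, 1, 0, 0, 0, 0], [0, 0, 1, 0, 0, 0, 0], [0, 0, 1, 0, 0, 0, 0], [0, 0, 1, 0, 0, 0, 0], [0, 0, 1, 0, 0, 0, 0], [0, 0, 1, 0, 0, 0, 0]]}}

```text
clock: 5.52
tcp_pos: [0.6347, -0.2145, 0.0682]
orientation: [1.756, 2.602, 0.004]
contact_force: [-4.1, 1.9, 8.7]
grip_width: 0.0516
gripper_force: 51.1
```

```bash
python3 -c "
from h import *
go([.6345,-.213,.066])"
```

```text
t 5.5167 tcp [ 0.6347 -0.2145  0.0682] F [-4.1   1.89  8.73] w 0.0516 j [-0.19  0.7   0.63  1.71 -0.51  0.89  1.04]
tilt 0.19 y az 21.95 shift [0.0014 0.0004 0.0022]
```

Request:
{"name": "apply_moves", "arguments": {"moves": [[0, 0, 1, 0, 0, 0, 0], [0, 0, 1, 0, 0, 0, 0], [0, 0, 1, 0, 0, 0, 0], [0, 0, 1, 0, 0, 0, 0], [0, 0, 1, 0, 0, 0, 0], [0, 0, 1, 0, 0, 0, 0], [0, 0, 1, 0, 0, 0, 0], [0, 0, 1, 0, 0, 0, 0]]}}

```text
clock: 6.18
tcp_pos: [0.6337, -0.2144, 0.0682]
orientation: [-2.665, -1.663, -0.004]
contact_force: [-6.3, 2.8, 11.3]
grip_width: 0.0512
gripper_force: 51.4
```

Request:
{"name": "apply_moves", "arguments": {"moves": [[0, 0, 1, 0, 0, 0, 0], [0, 0, 1, 0, 0, 0, 0], [0, 0, 1, 0, 0, 0, 0], [0, 0, 1, 0, 0, 0, 0], [0, 0, 1, 0, 0, 0, 0], [0, 0, 1, 0, 0, 0, 0], [0, 0, 1, 0, 0, 0, 0], [0, 0, 1, 0, 0, 0, 0]]}}

```text
clock: 6.85
tcp_pos: [0.6331, -0.2138, 0.0681]
orientation: [-3.108, -0.435, -0.002]
contact_force: [-9.1, 5.3, 14.3]
grip_width: 0.0515
gripper_force: 51.7
```

```bash
python3 -c "
from h import *
go([.6345,-.213,.066])"
```

```text
t 6.85 tcp [ 0.6331 -0.2138  0.0681] F [-9.11  5.34 14.31] w 0.0515 j [-0.4   0.89  1.03  1.73 -0.87  1.06 -0.36]
tilt 0.18 y az -74.05 shift [ 0.0015 -0.0004  0.0021]
```

Request:
{"name": "apply_moves", "arguments": {"moves": [[0, 0, 1, 0, 0, 0, 0], [0, 0, 1, 0, 0, 0, 0], [0, 0, 1, 0, 0, 0, 0], [0, 0, 1, 0, 0, 0, 0], [0, 0, 1, 0, 0, 0, 0], [0, 0, 1, 0, 0, 0, 0], [0, 0, 0.5, 0, 0, 0, 0], [0, 0, 0, 0, 0, 0, 0]]}}

```text
clock: 7.52
tcp_pos: [0.6331, -0.213, 0.0681]
orientation: [-3.076, 0.623, 0.002]
contact_force: [-7.8, 8.3, 16.7]
grip_width: 0.0514
gripper_force: 51.9
```

```bash
python3 -c "
from h import *
go([.6345,-.213,.066])"
```

```text
t 7.5167 tcp [ 0.6331 -0.213   0.0681] F [-7.77  8.32 16.67] w 0.0514 j [-0.46  0.98  1.16  1.73 -0.99  1.15 -0.95]
tilt 0.21 y az -112.89 shift [ 0.0013 -0.0006  0.0021]
```

Exactly 180°. Open, let go, and rise.

Request:
{"name": "apply_moves", "arguments": {"moves": [[0, 0, 0, 0, 0, 0, 0.6], [0, 0, 0, 0, 0, 0, 1], [0, 0, 0, 0, 0, 0, 1], [0, 0, 0, 0, 0, 0, 1], [0, 0, 0, 0, 0, 0, 1], [0, 0, 0, 0, 0, -0.01, 1], [0, 0, 0, 0, 0, -0.03, 1], [0, 0, 0, 0, 0, -0.03, 1]]}}

```text
clock: 8.18
tcp_pos: [0.6325, -0.2143, 0.1356]
orientation: [3.079, -0.621, -0.004]
contact_force: [0.9, 0.1, 1.0]
grip_width: 0.0853
gripper_force: 0.0
```

Request:
{"name": "apply_moves", "arguments": {"moves": [[0, 0, 0, 0, 0, -0.035, 1], [0, 0, 0, 0, 0, -0.035, 1], [0, 0, 0, 0, 0, -0.035, 1], [0, 0, 0, 0, 0, -0.03, 1], [0, 0, 0, 0, 0, -0.03, 1], [0, 0, 0, 0, 0, 0, 1], [0, 0, 0, 0, 0, 0, 1], [0, 0, 0, 0, 0, 0, 1]]}}

```text
clock: 8.85
tcp_pos: [0.6331, -0.2145, 0.3002]
orientation: [-3.079, 0.621, 0.0]
contact_force: [0.0, 1.0, -0.2]
grip_width: 0.0852
gripper_force: 0.0
```

```bash
python3 -c "
from h import *
go([.464,.2055,.30])
s=telemetry.get_obs();i=grab_frame('wrist')
a=np.radians(10)
U=[proj('wrist',p,s) for p in [(.6345,-.213,.1),(.6345+.04*np.cos(a-np.pi/3),-.213+.04*np.sin(a-np.pi/3),.04)]];print(U)
c=U[0].astype(int); x0=min(max(c[0]-80,0),480);y0=min(max(c[1]-60,0),280)
d=cv2.resize(i[y0:y0+120,x0:x0+160],None,fx=4,fy=4,interpolation=cv2.INTER_CUBIC)
w=grab_frame('side')
e=cv2.resize(w[190:265,335:375+60],None,fx=1.6,fy=1.6)
d[:e.shape[0],:e.shape[1]]=e
print(x0,y0);cv2.imwrite('pics/w3.png',d)"
```

```text
t 8.85 tcp [ 0.6331 -0.2145  0.3002] F [ 0.02  0.97 -0.22] w 0.0852 j [-0.52  0.77  1.37  1.51 -0.76  1.47 -1.1 ]
tilt 0.03 y az -112.81 shift [-0.3187 -0.3216  0.0004]
[array([316.64632167, 165.61452974]), array([330.21710916, 130.65840777])]
236 105
```

View pics/w3.png

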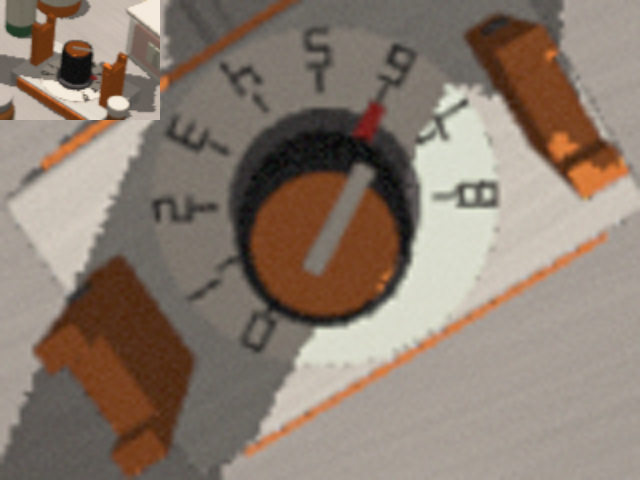

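Pointer sits on 6, and nothing else moved. Now turn toward the bar's orientation.

Request:
{"name": "apply_moves", "arguments": {"moves": [[0, 0, -1, 0, 0, 0, 1], [0, 0, -1, 0, 0, 0, 1], [0, 0, -1, 0, 0, 0, 1], [0, 0, -1, 0, 0, 0, 1], [0, 0, -1, 0, 0, 0, 1], [0, 0, -1, 0, 0, 0, 1], [0, 0, -1, 0, 0, 0, 1], [0, 0, -1, 0, 0, 0, 1]]}}

```text
clock: 9.62
tcp_pos: [0.6328, -0.2142, 0.2989]
orientation: [-3.063, -0.693, 0.003]
contact_force: [-0.5, -0.6, -0.1]
grip_width: 0.0853
gripper_force: 0.0
```

Request:
{"name": "apply_moves", "arguments": {"moves": [[0, 0, -1, 0, 0, 0, 1], [0, 0, -1, 0, 0, 0, 1], [0, 0, -1, 0, 0, 0, 1], [0, 0, -1, 0, 0, 0, 1], [0, 0, -1, 0, 0, 0, 1], [0, 0, -1, 0, 0, 0, 1], [0, 0, -1, 0, 0, 0, 1], [0, 0, -1, 0, 0, 0, 1]]}}

```text
clock: 10.28
tcp_pos: [0.6328, -0.2141, 0.2989]
orientation: [-2.516, -1.879, 0.003]
contact_force: [0.3, -0.1, -0.1]
grip_width: 0.0857
gripper_force: 0.0
```

```bash
python3 -c "
from h import *
go([.464,.2055,.30])"
```

```text
t 10.2833 tcp [ 0.6328 -0.2141  0.2989] F [ 0.26 -0.08 -0.08] w 0.0857 j [-0.38  0.55  0.96  1.5  -0.45  1.33  0.33]
tilt 0.14 y az -16.49 shift [ 0.3545 -0.281  -0.0005]
```

Request:
{"name": "apply_moves", "arguments": {"moves": [[0, 0, 0, 0.025, -0.02, 0, 1], [0, 0, 0, 0.025, -0.02, 0, 1], [0, 0, 0, 0.025, -0.02, 0, 1], [0, 0, 0, 0.025, -0.02, 0, 1], [0, 0, 0, 0.025, -0.02, 0, 1], [0, 0, 0, 0.025, -0.02, 0, 1], [0, 0, 0, 0.025, -0.02, 0, 1], [0, 0, 0, 0.025, -0.02, 0, 1]]}}

```text
clock: 10.95
tcp_pos: [0.5364, 0.0246, 0.2992]
orientation: [-2.521, -1.873, 0.003]
contact_force: [1.3, -0.0, -0.2]
grip_width: 0.0857
gripper_force: 0.0
```

Request:
{"name": "apply_moves", "arguments": {"moves": [[0, 0, 0, 0.025, -0.02, 0, 1], [0, 0, 0, 0.025, -0.02, 0, 1], [0, 0, 0, 0.025, -0.02, 0, 1], [0, 0, 0, 0.025, -0.02, 0, 1], [0, 0, 0, 0.025, -0.02, 0.02, 1], [0, 0, 0, 0.025, -0.02, 0.03, 1], [0, 0, 0, 0, 0, 0.03, 1], [0, 0, 0, 0, 0, 0, 1]]}}

```text
clock: 11.62
tcp_pos: [0.4621, 0.2007, 0.2165]
orientation: [2.517, 1.879, -0.016]
contact_force: [-1.3, -0.9, -0.4]
grip_width: 0.086
gripper_force: 0.0
```

```bash
python3 -c "
from h import *
go([.464,.2055,.20])
s=telemetry.get_obs();i=grab_frame('wrist')
b=np.radians(73);v=np.array([np.cos(b),np.sin(b),0])
P=[np.array([.464,.2055,.012])-.1*v,np.array([.464,.2055,.012])+.1*v,[.464,.2055,.047]]
for p in P:
  u=proj('wrist',p,s);print(u);cv2.drawMarker(i,tuple(int(round(x)) for x in u),(255,0,255),0,8,1)
cv2.imwrite('pics/w4.png',cv2.resize(i[50:350,120:520],None,fx=2,fy=2,interpolation=cv2.INTER_CUBIC))"
```

```text
t 11.6167 tcp [0.4621 0.2007 0.2165] F [-1.34 -0.94 -0.43] w 0.086 j [-1.38  0.29  1.03  1.99 -0.29  1.03 -0.5 ]
tilt 0.58 y az -16.52 shift [0.0053 0.0006 0.0165]
[318.14959854 234.51565313]
[319.81681313  77.03546975]
[318.85170753 166.86461605]
```

View pics/w4.png

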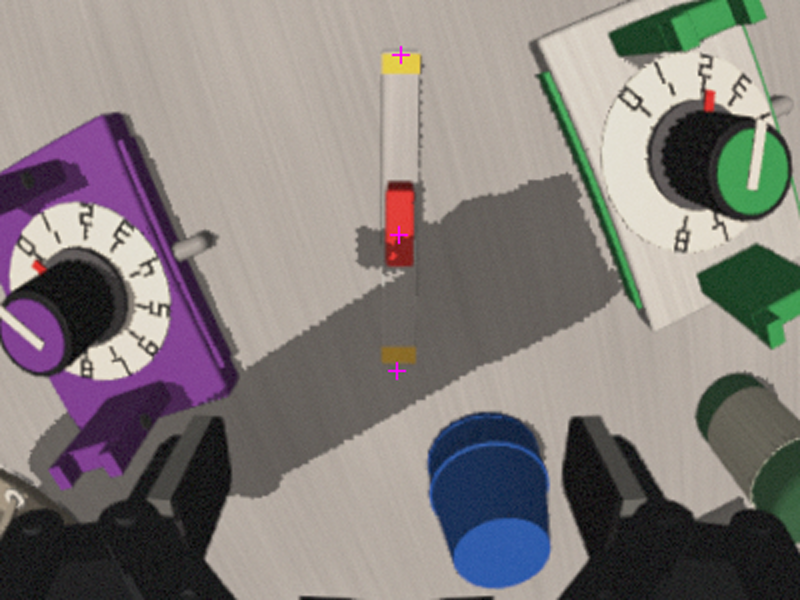

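The bar lies along column ~400 of the crop, with ends at (401,53) and (399,362) and block top centre at (400,228). That is about 4 px from the prediction.

```bash
python3 -c "
from h import *
s=telemetry.get_obs()
f=lambda x,y,z: at('wrist',120+x/2,50+y/2,z,s)
a=f(399,362,.012);b=f(401.5,53,.012);c=f(400,228,.047);e=b-a
print(a,b,(a+b)/2,c,np.linalg.norm(e),np.degrees(np.arctan2(e[1],e[0])))
m=(a+b)/2
go([(m[0]+c[0])/2,(m[1]+c[1])/2,.017])"
```

```text
[0.44019111 0.11176324 0.012     ] [0.4978746  0.30002314 0.012     ] [0.46903286 0.20589319 0.012     ] [0.4688388  0.20615029 0.047     ] 0.1968988954862155 72.96475533294944
t 11.6667 tcp [0.4644 0.199  0.2193] F [ 0.22 -0.58  0.81] w 0.0853 j [-1.38  0.29  1.03  1.98 -0.29  1.03 -0.5 ]
tilt 0.42 y az -16.74 shift [0.0093 0.003  0.2023]
```

Request:
{"name": "apply_moves", "arguments": {"moves": [[0, 0, 0, 0.005, 0.0015, 0.01, 1], [0, 0, 0, 0.004, 0.0015, 0.02, 1], [0, 0, 0, 0, 0, 0.03, 1], [0, 0, 0, 0, 0, 0.03, 1], [0, 0, 0, 0, 0, 0.03, 1], [0, 0, 0, 0, 0, 0.02, 1], [0, 0, 0, 0, 0, 0, 1], [0, 0, 0, 0, 0, 0, 1]]}}

```text
clock: 12.33
tcp_pos: [0.4735, 0.2064, 0.0829]
orientation: [2.524, 1.87, -0.0]
contact_force: [-0.5, 0.4, 0.9]
grip_width: 0.0855
gripper_force: 0.0
```

```bash
python3 -c "
from h import *
go([.468,.206,.018])
s=telemetry.get_obs();i=grab_frame('wrist')
for p in [(.4685,.206,.047)]:
  u=proj('wrist',p,s);print(u)
m=silhouettes('lock_bar_grip','wrist')
for e in m[:2]: print(e['p'],e['extent'])
h=cv2.cvtColor(i,cv2.COLOR_BGR2HSV);k=cv2.inRange(h,(0,150,60),(8,255,255))|cv2.inRange(h,(172,150,60),(180,255,255))
n,l,st,c=cv2.connectedComponentsWithStats(k)
for q in np.argsort(-st[1:,4])[:4]+1: print(st[q],c[q])
cv2.imwrite('pics/w5.png',i)"
```

```text
t 12.3333 tcp [0.4735 0.2064 0.0829] F [-0.53  0.4   0.85] w 0.0855 j [-1.17  0.51  0.83  2.08 -0.54  0.77 -0.3 ]
tilt 0.05 y az -16.93 shift [-0.002  -0.0052  0.0649]
[310.47838845 222.08876289]
0.79 [306.5, 190.2, 27.7, 226.3]
[ 294  179   23   68 1418] [305.87235543 213.0796897 ]
[532 110   8  17 102] [535.71568627 118.10784314]
[ 65 232   9   8  38] [ 68.81578947 235.34210526]
[622 320   1   1   1] [622. 320.]
```

```bash
python3 -c "
from h import *
s=telemetry.get_obs()
b=np.radians(73);v=np.array([np.cos(b),np.sin(b),0])
e=at('wrist',305.5,247.5,.047,s); c=e+.022*v; print(c)
print([proj('wrist',c+k*v-[0,0,z],s) for k,z in((.022,0),(.022,.035))])
go([c[0],c[1],.018])"
```

```text
[0.46608309 0.20938552 0.047     ]
[array([304.77316986, 190.19700837]), array([306.48454935, 176.96218535])]
t 12.4333 tcp [0.4743 0.2075 0.0839] F [ 0.77  0.74 -0.34] w 0.0856 j [-1.17  0.51  0.83  2.08 -0.54  0.77 -0.3 ]
tilt 0.18 y az -16.86 shift [-0.0007 -0.0086  0.0659]
```

Request:
{"name": "apply_moves", "arguments": {"moves": [[0, 0, 0, 0, -0.004, 0, 1], [0, 0, 0, 0, -0.004, 0.01, 1], [0, 0, 0, 0, 0, 0.02, 1], [0, 0, 0, 0, 0, 0.02, 1], [0, 0, 0, 0, 0, 0.01, 1], [0, 0, 0, 0, 0, 0.005, 1], [0, 0, 0, 0, 0, 0, 1], [0, 0, 0, 0, 0, 0, 1]]}}

```text
clock: 13.1
tcp_pos: [0.4651, 0.21, 0.0172]
orientation: [2.522, 1.873, 0.001]
contact_force: [0.0, -0.3, 1.7]
grip_width: 0.0854
gripper_force: 0.0
```

Request:
{"name": "apply_moves", "arguments": {"moves": [[0, 0, 0, 0, 0, 0, 0.5], [0, 0, 0, 0, 0, 0, 0], [0, 0, 0, 0, 0, 0, -0.4], [0, 0, 0, 0, 0, 0, -0.8], [0, 0, 0, 0, 0, 0, -1], [0, 0, 0, 0, 0, 0, -1], [0, 0, 0, 0, 0, 0, -1], [0, 0, 0, 0, 0, 0, -1]], "grip_force": 50}}

```text
clock: 13.77
tcp_pos: [0.4652, 0.21, 0.0171]
orientation: [2.522, 1.873, 0.001]
contact_force: [-0.1, -0.0, 4.9]
grip_width: 0.0143
gripper_force: 50.7
```

```bash
python3 -c "
from h import *
go([.468,.206,.018])"
```

```text
t 13.7667 tcp [0.4652 0.21   0.0171] F [-0.15 -0.03  4.89] w 0.0143 j [-1.09  0.6   0.7   2.12 -0.66  0.64 -0.21]
tilt 0.04 y az -16.81 shift [-0.003   0.0039 -0.0009]
```

Request:
{"name": "apply_moves", "arguments": {"moves": [[0, 0, 0, 0, 0, -0.01, -1], [0, 0, 0, 0, 0, -0.025, -1], [0, 0, 0, 0, 0, -0.035, -1], [0, 0, 0, 0, 0, -0.035, -1], [0, 0, 0, 0, 0, -0.035, -1], [0, 0, 0, 0, 0, -0.035, -1], [0, 0, 0, 0, 0, -0.035, -1], [0, 0, 0, 0, 0, -0.035, -1]]}}

```text
clock: 14.43
tcp_pos: [0.4639, 0.2089, 0.2632]
orientation: [-2.523, -1.872, 0.003]
contact_force: [0.2, 1.5, -1.1]
grip_width: 0.0141
gripper_force: 49.8
```

Request:
{"name": "apply_moves", "arguments": {"moves": [[0, 0, 0, 0, 0, -0.025, -1], [0, 0, 0, 0, 0, -0.015, -1], [0, 0, -0.75, 0, 0, 0, -1], [0, 0, -0.75, 0, 0, 0, -1], [0, 0, -0.75, 0, 0, 0, -1], [0, 0, -0.75, 0, 0, 0, -1], [0, 0, -0.75, 0, 0, 0, -1], [0, 0, -0.75, 0, 0, 0, -1]]}}

```text
clock: 15.1
tcp_pos: [0.464, 0.2092, 0.3016]
orientation: [-2.011, -2.413, 0.002]
contact_force: [0.4, 0.4, -1.6]
grip_width: 0.0141
gripper_force: 49.8
```

```bash
python3 -c "
from h import *
go([.6345,-.213,.30])"
```

```text
t 15.1 tcp [0.464  0.2092 0.3016] F [ 0.41  0.4  -1.62] w 0.0141 j [-1.44  0.16  1.02  1.87 -0.15  1.19 -0.18]
tilt 0.09 y az 10.39 shift [-0.446   0.0916  0.0016]
```

Request:
{"name": "apply_moves", "arguments": {"moves": [[0, 0, 0, -0.015, 0.003, 0, -1], [0, 0, 0, -0.03, 0.006, 0, -1], [0, 0, 0, -0.03, 0.006, 0, -1], [0, 0, 0, -0.03, 0.006, 0, -1], [0, 0, 0, -0.03, 0.006, 0, -1], [0, 0, 0, -0.03, 0.006, 0, -1], [0, 0, 0, -0.03, 0.006, 0, -1], [0, 0, 0, -0.03, 0.006, 0, -1]]}}

```text
clock: 15.77
tcp_pos: [0.5483, -0.0051, 0.3016]
orientation: [-2.015, -2.409, 0.001]
contact_force: [0.1, -0.1, -2.8]
grip_width: 0.0142
gripper_force: 49.8
```

Request:
{"name": "apply_moves", "arguments": {"moves": [[0, 0, 0, -0.03, 0.006, 0, -1], [0, 0, 0, -0.03, 0.006, 0, -1], [0, 0, 0, -0.03, 0.006, 0, -1], [0, 0, 0, -0.03, 0.007, 0, -1], [0, 0, 0, -0.03, 0.007, 0, -1], [0, 0, 0, -0.03, 0.007, 0, -1], [0, 0, 0, -0.02, 0.007, 0, -1], [0, 0, 0, -0.01, 0.003, 0, -1]]}}

```text
clock: 16.43
tcp_pos: [0.6337, -0.2049, 0.3015]
orientation: [-2.02, -2.406, 0.004]
contact_force: [-1.1, 0.2, -2.6]
grip_width: 0.0144
gripper_force: 49.8
```

Request:
{"name": "apply_moves", "arguments": {"moves": [[0, 0, 0, -0.008, 0, 0, -1], [0, 0, 0, 0, 0, 0.02, -1], [0, 0, 0, 0, 0, 0.03, -1], [0, 0, 0, 0, 0, 0.03, -1], [0, 0, 0, 0, 0, 0.03, -1], [0, 0, 0, 0, 0, 0.02, -1], [0, 0, 0, 0, 0, 0, -1], [0, 0, 0, 0, 0, 0, -1]]}}

```text
clock: 17.1
tcp_pos: [0.6351, -0.2079, 0.1714]
orientation: [-2.012, -2.41, 0.001]
contact_force: [0.1, 1.3, -1.9]
grip_width: 0.0142
gripper_force: 49.8
```

```bash
python3 -c "
from h import *
go([.6345,-.213,.128])
s=telemetry.get_obs();i=grab_frame('wrist');d=grab_frame('side');e=grab_frame('scene')
f=lambda i,x,y,w,h,k:cv2.resize(i[y:y+h,x:x+w],(w*k,h*k),interpolation=cv2.INTER_CUBIC)
o=np.vstack([np.hstack([f(e,215,205,100,75,4),f(d,335,170,100,75,4)]),np.hstack([f(i,120,50,400,300,1),f(i,220,100,200,150,2)])])
cv2.imwrite('pics/w6.png',o)
cv2.imwrite('pics/w6r.png',i)"
```

```text
t 17.1 tcp [ 0.6351 -0.2079  0.1714] F [ 0.08  1.28 -1.92] w 0.0142 j [-0.35  0.65  0.87  1.65 -0.54  1.11  0.86]
tilt 0.15 y az 10.28 shift [-0.005  -0.0014  0.0434]
```

View pics/w6.png

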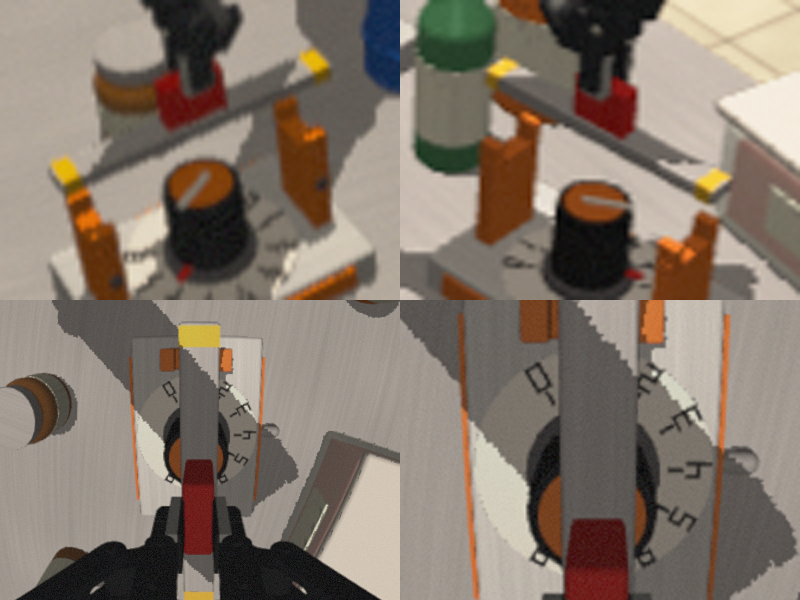

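```bash
python3 -c "
from h import *
np.set_printoptions(precision=4,suppress=True)
z=.1663
for c,p,q in (('scene',(231.5,248),(293.75,221.25)),('side',(413,216),(360.75,188.25))):
  a=at(c,*p,z);b=at(c,*q,z);e=b-a;print((a+b)/2,np.hypot(*e[:2]),np.degrees(np.arctan2(e[1],e[0])))
s=telemetry.get_obs();t=s['tcp_pos'];a=np.radians(100.2);v=np.array([np.cos(a),np.sin(a),0]);x=np.array([np.sin(a),-np.cos(a),0])
i=cv2.imread('pics/w6r.png').astype(int)
h=cv2.cvtColor(i.astype(np.uint8),cv2.COLOR_BGR2HSV)
k=cv2.inRange(h,(22,120,60),(35,255,255));n,l,st,c=cv2.connectedComponentsWithStats(k)
for q in range(1,n):
  if st[q,4]>60: print('yellow',st[q],c[q])
B=t+[0,0,-.0171+.012]
print('pred end corners',[proj('wrist',B+.1*v+k*x,s) for k in(-.011,.011)],'inner',proj('wrist',B+.0*v+.09*v,s))
k=cv2.inRange(h,(5,150,60),(18,255,255));k[:, :0]=0;n,l,st,c=cv2.connectedComponentsWithStats(k)
for q in range(1,n):
  if st[q,4]>40: print('orange',st[q],c[q])
S=np.array([.6345,-.213,.121]);a=np.radians(100);v=np.array([np.cos(a),np.sin(a),0]);x=np.array([np.sin(a),-np.cos(a),0])
print('pred tines',[proj('wrist',S+y*v+k*x,s) for y in(.072,.088) for k in(-.025,-.015,.015,.025)])
"
```

```text
[ 0.6399 -0.2113  0.1663] 0.18359373189630063 99.40016800639097
[ 0.6332 -0.2168  0.1663] 0.1816801551805802 100.48203995441428
yellow [298  76  42  21 863] [318.9363  85.9096]
yellow [305 342  22  11 117] [312.9487 346.6667]
pred end corners [array([296.3907,  67.6248]), array([337.6383,  67.6663])] inner [316.9887  85.6781]
orange [448   0  46  54 473] [461.6173  28.6004]
orange [ 493    0  107   46 3634] [546.9593  18.6714]
orange [280  99  19  22 390] [289.2026 109.1385]
orange [340  99  12  23 258] [345.4031 109.7093]
orange [249 107  10 142 268] [253.2313 178.2276]
orange [374 108  11 142 298] [379.6242 174.6779]
orange [131 128  43  64 589] [159.0492 152.9643]
orange [289 188  12  41 338] [295.1243 208.1568]
orange [338 195   5  27 108] [339.6759 207.7593]
pred tines [array([277.374 , 117.7477]), array([291.5985, 117.551 ]), array([334.6666, 117.6442]), array([348.9525, 117.9037]), array([277.0878,  95.1038]), array([291.4535,  94.8334]), array([334.9524,  94.9062]), array([349.3801,  95.2262])]
```

Request:
{"name": "apply_moves", "arguments": {"moves": [[0, 0, 0, -0.002, -0.001, 0, -1], [0, 0, 0, 0, 0, 0.01, -1], [0, 0, 0, 0, 0, 0.01, -1], [0, 0, 0, 0, 0, 0.01, -1], [0, 0, 0, 0, 0, 0.006, -1], [0, 0, 0, 0, 0, 0.004, -1], [0, 0, 0, 0, 0, 0, -1], [0, 0, 0, 0, 0, 0, -1]]}}

```text
clock: 17.92
tcp_pos: [0.6351, -0.2116, 0.1315]
orientation: [-2.015, -2.41, 0.001]
contact_force: [-0.5, -1.4, -2.1]
grip_width: 0.014
gripper_force: 49.8
```

```bash
python3 -c "
from h import *
go([.6345,-.213,.1231])
s=telemetry.get_obs();i=grab_frame('wrist')
h=cv2.cvtColor(i,cv2.COLOR_BGR2HSV)
for nm,lo,hi in(('yel',(22,120,60),(35,255,255)),('or',(5,150,60),(18,255,255))):
  k=cv2.inRange(h,lo,hi);n,l,st,c=cv2.connectedComponentsWithStats(k)
  for q in range(1,n):
    if st[q,4]>60 and 260<c[q][0]<370: print(nm,st[q],c[q])
cv2.imwrite('pics/w7.png',np.hstack([cv2.resize(i[60:210,220:420],None,fx=2,fy=2,interpolation=cv2.INTER_CUBIC),cv2.resize(grab_frame('side')[170:245,335:435],None,fx=4,fy=4,interpolation=cv2.INTER_CUBIC)]))"
```

```text
t 17.9167 tcp [ 0.6351 -0.2116  0.1315] F [-0.46 -1.36 -2.13] w 0.014 j [-0.32  0.69  0.84  1.68 -0.58  1.04  0.89]
tilt 0.03 y az 10.2 shift [-0.0012 -0.0008  0.0084]
yel [298  75  42  22 736] [321.63179348  85.16711957]
yel [305 342  28  11 191] [316.91099476 346.81675393]
or [273  93  26  27 672] [285.3125     105.81994048]
or [340  93  20  28 535] [349.62803738 106.53271028]
or [284 198  18  49 601] [293.39267887 223.01164725]
or [337 202  12  43 339] [341.66371681 223.25073746]
```

View pics/w7.png

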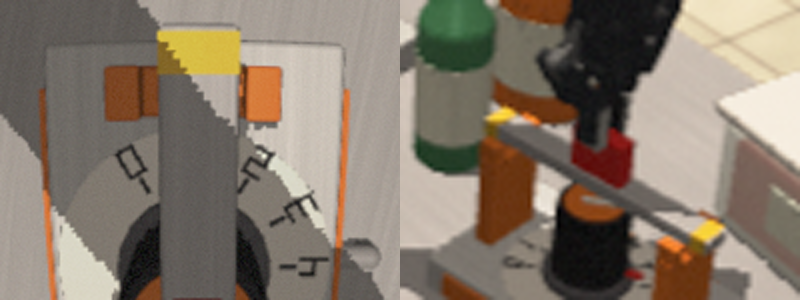

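Bar is above the slots, ~1 mm off-centre. Lowering gently.

Request:
{"name": "apply_moves", "arguments": {"moves": [[0, 0, 0, 0, -0.001, 0, -1], [0, 0, 0, 0, 0, 0.002, -1], [0, 0, 0, 0, 0, 0.002, -1], [0, 0, 0, 0, 0, 0.0015, -1], [0, 0, 0, 0, 0, 0.001, -1], [0, 0, 0, 0, 0, 0.001, -1], [0, 0, 0, 0, 0, 0.0005, -1], [0, 0, 0, 0, 0, 0, -1]]}}

```text
clock: 18.68
tcp_pos: [0.6341, -0.2117, 0.1236]
orientation: [-2.015, -2.41, 0.0]
contact_force: [-0.3, 0.5, -2.4]
grip_width: 0.0141
gripper_force: 49.8
```

Request:
{"name": "apply_moves", "arguments": {"moves": [[0, 0, 0, 0, 0, 0.0005, -1], [0, 0, 0, 0, 0, 0, -1], [0, 0, 0, 0, 0, 0.0005, -1], [0, 0, 0, 0, 0, 0, -1], [0, 0, 0, 0, 0, 0.0003, -1], [0, 0, 0, 0, 0, 0, -1], [0, 0, 0, 0, 0, 0, -1], [0, 0, 0, 0, 0, 0, -1]]}}

```text
clock: 19.35
tcp_pos: [0.6345, -0.2117, 0.1231]
orientation: [2.014, 2.41, 0.001]
contact_force: [-1.0, 1.6, 6.4]
grip_width: 0.0142
gripper_force: 50.7
```

Contact is made (~8 N change). Release and rise.

Request:
{"name": "apply_moves", "arguments": {"moves": [[0, 0, 0, 0, 0, 0, -0.6], [0, 0, 0, 0, 0, 0, -0.3], [0, 0, 0, 0, 0, 0, 0], [0, 0, 0, 0, 0, 0, 0], [0, 0, 0, 0, 0, 0, 0], [0, 0, 0, 0, 0, -0.01, 0], [0, 0, 0, 0, 0, -0.02, 0], [0, 0, 0, 0, 0, -0.03, 0]]}}

```text
clock: 20.02
tcp_pos: [0.6327, -0.2109, 0.1814]
orientation: [-2.013, -2.407, 0.003]
contact_force: [0.8, 0.1, -0.4]
grip_width: 0.043
gripper_force: 0.0
```

Request:
{"name": "apply_moves", "arguments": {"moves": [[0, 0, 0, 0, 0, -0.03, 0], [0, 0, 0, 0, 0, -0.03, 0], [0, 0, 0, 0, 0, -0.03, 0], [0, 0, 0, 0, 0, -0.02, 0], [0, 0, 0, 0, 0, 0, 0], [0, 0, 0, 0, 0, 0, 0], [0, 0, 0, 0, 0, 0, 0], [0, 0, 0, 0, 0, 0, 0]]}}

```text
clock: 20.68
tcp_pos: [0.6336, -0.2112, 0.2912]
orientation: [-2.014, -2.409, 0.001]
contact_force: [1.0, 0.0, -0.6]
grip_width: 0.0427
gripper_force: 0.0
```

```bash
python3 -c "
from h import *
go([.6345,-.213,.30])
i=grab_frame('wrist');d=grab_frame('side');e=grab_frame('scene')
f=lambda i,x,y,w,h,k:cv2.resize(i[y:y+h,x:x+w],(w*k,h*k),interpolation=cv2.INTER_CUBIC)
o=np.vstack([np.hstack([f(e,215,205,100,75,4),f(d,335,170,100,75,4)]),np.hstack([f(i,220,90,200,150,2),f(e,280,140,200,150,2)])])
cv2.imwrite('pics/w8.png',o)"
```

```text
t 20.6833 tcp [ 0.6336 -0.2112  0.2912] F [ 1.02  0.02 -0.55] w 0.0427 j [-0.38  0.55  0.95  1.51 -0.46  1.31  0.79]
tilt 0.13 y az 10.21 shift [-0.002   0.0006 -0.0088]
```

View pics/w8.png

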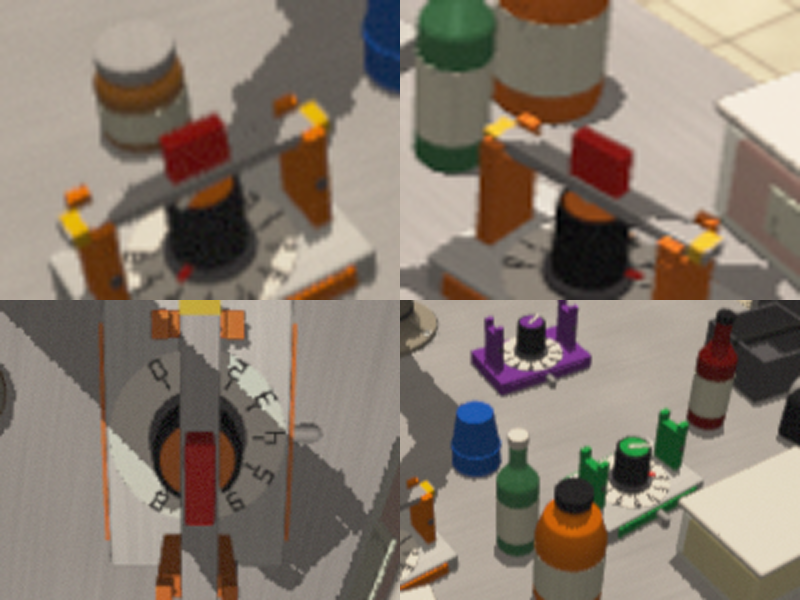

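The bar lies flat between the tines of both posts. The bottles and the green dispenser look undisturbed, and the gripper is clear.

```bash
python3 -c "
from bench import order
print(order.hand_in())"
```

```text
the job is handed in; nothing more can be done
None
```

The amber sleeve was turned to 6, the lock bar was laid flat in both fork slots, and the job was handed in at about 21 s; the last pictures showed both in place and the green dispenser, bottles, jar, cups and jug undisturbed, but the hand-in returned no verdict.

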